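# Clamp the extinguisher bracket and hold the hidden bolt head

## Robot

A 6-joint arm with a two-finger parallel gripper is mounted at the origin on the work surface. World frame = base frame: x ahead of the robot, y to its left, z up, the work surface at z = 0. Lengths are in mm, angles in rad, forces in N, time in s.
With the tool pointing down it reaches from about 400 to 925 mm from the base axis. Payload 12.5 kg.
Tool frame: the origin (TCP) lies midway between the tips of the shut fingers; the grasp point (between the pads) lies 19 mm behind it (env.tcp_to_grasp is the distance from the TCP to the grasp point, in mm); z points along the fingers, y is the line along which they close (so a half turn about z gives the same grasp; the last joint's range is limited). The gripper opens to 95 mm and grips with 3 to 60 N. Pads are 20 mm wide; open, the fingers measure 119 mm over their backs; the gripper's body (75 mm by 180 mm) begins 59 mm behind the grasp point.
Start: joints at [1.113, 0.491, 1.559, -0, 1.092, -0.106], TCP at [215.352, 586.746, 214.661] pointing down, gripper open.
Joint ranges: [-3.1, 3.1], [-0.84, 2.19], [0.05, 2.79], [-1.13, 4.28], [0.06, 2.93], [-2.69, 2.69]. Speed limits (rad/s): [2.22, 2.22, 2.79, 3.14, 3.14, 3.14].

## Interface

Orientations are given as [roll, pitch, yaw] about the fixed x, y, z axes, in that order (R = Rz(yaw) Ry(pitch) Rx(roll)).
In Python, from cell import env gives the robot as it stands. The module is installed in compiled form; this text tells all that it offers.
- The arm moves only by the tool step_arm, never from a script. Its argument "plan" is a list that holds one entry, the list of rows, each a list of 5 numbers: the shift along the tool's x, y, z in mm, then the turn about the tool's z in degrees, then the opening, from -1 (shut) to 1 (fully open). A call has 1 to 8 rows; each row is the pose to reach, as a shift and turn from the pose commanded when the call began, along the tool's axes at that moment; what a row does not reach only later rows make up. A row lasts 1/12 s, in which the tool goes at most 41.7 mm and 7.16 degrees, less where a joint would pass 70% of its speed; a pose out of reach is approached as far as the arm can. A call with a gripper value outside its range is refused whole. The fingers move at their own pace and stop on an object; the grip force is fixed at half the most. Time passes only in rows, so rows that repeat a pose let the fingers close. It gives the time, the measured TCP pose, the force, the opening and the grip force at its end, in the units of the state.
- env.state(): the state, without advancing time (a new reading comes with each control period).
- env.read_camera(name): name is "side" or "top" or "wrist"; returns the picture (480x640x3 uint8, blue, green, red); there is no depth.
- env.get_calibration(name): a dict with "K" (3x3 intrinsics, pixels), "D" ([k1, k2, p1, p2, k3] as OpenCV has them; the pictures are not rectified), "extrinsics" (4x4, takes a point from world to camera coordinates). Camera axes: x right, y up, looking along -z (the intrinsics and any distortion apply to the point x, -y, -z); pixel columns grow to the right and rows downward; lengths in mm; the calibration is good to about 2 mm. A picture is of the moment at which its call begins: read the wrist's pose just before it. get_calibration takes no time and is no camera call; for the wrist camera it gives the pose at the moment of the call.
- env.job_done(): hands the job in; it is judged then, once.
The state is a dict: "t": time; "joints": joint angles; "qvel": joint speeds; "tau": joint torques, N m; "eef_pos": TCP position; "tcp_rot": TCP orientation; "ft_force": force on the tool from outside, world axes, zero at the start; "moment": the same for the moment, N m; "opening": opening from 0.0 (shut) to 1.0 (fully open); "grip_force": force on a finger pad.
Only numpy, scipy, OpenCV 4.12 (cv2) and the standard library are available. Lean on these libraries where they do the work, as an engineer would, in place of code of your own. Each camera call takes 0.05 s, during which the arm holds its last target. There are 200 camera calls.

## Task

Crank the bench clamp down until its pad presses firmly on the red bracket's foot. Then reach down into the narrow channel behind the bracket's wall, grip the bolt head across its sides so that it stops turning with the slowly creeping nut runner, and finish while still gripping it: do not let go at the end. Leave the bracket standing in its place and everything else on the bench undisturbed.

Things in the scene. Friction and masses are not known exactly. Their poses are not given: they have to be found in the camera images.
- clamp: blue bench screw clamp, fixed to the table. Base plate 155 x 310 x 20 mm high (x -65 to +90 mm, y -155 to +155 mm in its frame); a C-shaped frame stands at y = +80 mm (its 50 mm wide spine at x = +60 to +88 mm, its overhead arm 40 mm wide, up to 97 mm above the table). Origin: on the table surface under the middle of the bracket's place; z up, y along the base towards the C-frame
- crank_axis (a point): point on the vertical axis of the clamp's crank, 136 mm above the table, level with the middle of the knob
- knob_grip (a point): middle of the red crank knob: an upright cylinder 18 mm across and 45 mm tall (from 114 to 159 mm above the table), free to spin on its pin, 45 mm out from the crank axis. The flat steel crank arm beneath it tops out at 111 mm. The crank stays at its height; only the screw beneath moves
- crank (a joint): crank angle in rad, grows clockwise seen from above (tightening), range 0 to a stop at 8.4. 16 mm of pad travel per turn (2.55 mm per rad). Starts between 0 and 2.5; the sprung pad touches the bracket's foot at about 6.0 and presses about 20 N more per further rad, so 6.8 or more is firm. The crank needs about 3.5 N at the knob all the way and stays where it is left
- pad: dark steel clamp pad, 32 mm disc 9 mm thick on the crank axis below the overhead arm; origin at the centre of its underside, z up. It comes down on the bracket's foot, whose top is 25 mm above the table
- bracket: red steel extinguisher bracket, loose on the clamp base, 0.95 kg. Foot 62 x 250 x 5 mm; two 5 mm walls (y -125 to -15 mm), tops 78 mm above the origin, with a 52 mm wide channel between, open on top and at both ends. Yellow and black nut runner outside the +x wall, lower than it. Origin: centre of the underside, 20 mm above the table; x across the channel, y along it towards the pad, z up
- bolt_centre (a point): centre of the bolt head, in the middle of the channel, on the bolt axis, 70 mm above the table and 28 mm below the tops of the walls; its axes are the bracket's (x is the bolt axis, y runs along the channel)
- bolt_head: steel hexagon bolt head in the channel, 24 mm across flats, 28 mm across corners, 12 mm thick, its faces 20 mm from each wall. Origin at its centre; x is the bolt axis, and it turns with the bolt. Can be gripped in any angle, fingers closing along the channel
- bolt (a joint): angle of the bolt in rad about the bracket's x axis. The nut runner drags it round at about 0.03 rad/s with about 0.15 N m until it is held; starts between -0.5 and 0.5
- spare_nut: loose steel hexagon nut, 24 mm across flats, 12 mm high, lying on the clamp's base on the robot's side of the bracket; origin under its centre; leave alone
- wrench: steel wrench lying on the bench beyond the clamp, origin under its middle; leave alone
- mug: white mug, 80 mm across, 90 mm high, origin under its centre; leave alone
- teapot: terracotta tea jar, 90 mm across, 80 mm high, origin under its centre; leave alone
- jar: amber jar with red cap, 66 mm across, 90 mm high, origin under its centre; leave alone
- extinguisher: small red fire extinguisher standing upright, 90 mm across, 265 mm high, origin under its centre; leave alone
- tissue_box: blue tissue box 220 x 120 x 70 mm, origin under its centre; leave alone

How it is judged:
By the outcome, as a careful person would: the job done as asked, in the order asked, and still so for the second after the job is handed in, while the arm keeps its last pose, push and grip.
It also fails if it takes over 48 s, if anything falls off the work surface, if the arm or the gripper's body presses on something with over 40 N, if the wrist force passes 120 N, or if a joint passes its speed limit or range.

## Working session

There is one attempt and no reset: what is moved stays moved. The work goes in short steps, Python scripts to look and compute and a tool call to move; the robot and the scene stay as the last step left them, time stands still between calls to the robot, and variables do not carry over. Pictures are saved under pics/ and viewed, at most 10 in all, crops included, and the job is handed in when it is done.

Besides the shell and the picture viewer there is one more tool, called after ">>>" as name([rows], argument=value, ...), one row to a line, values as JSON. step_arm: Moves the arm, as the interface text tells. Its arguments: {"type":"object","properties":{"plan":{"type":"array"}},"required":["plan"]}

```bash
mkdir -p pics; cat > h.py <<'E'
import numpy as np, cv2
from cell import env
from scipy.spatial.transform import Rotation as Ro
def snap(n,f):
    c=env.get_calibration(n); im=np.array(env.read_camera(n)); cv2.imwrite('pics/'+f+'.png',im); np.savez('pics/'+f+'.npz',K=c['K'],D=c['D'],E=c['extrinsics']); return im
def ray(f,uv,z):
    c=np.load('pics/'+f+'.npz'); p=cv2.undistortPoints(np.array([[uv]],float),c['K'],c['D'])[0,0]
    d=np.array([p[0],-p[1],-1]); R=c['E'][:3,:3]; t=c['E'][:3,3]; o=-R.T@t; d=R.T@d
    return o+d*(z-o[2])/d[2]
def proj(f,P):
    c=np.load('pics/'+f+'.npz'); q=(c['E'][:3,:3]@np.atleast_2d(P).T).T+c['E'][:3,3]
    q=q*[1,-1,-1]; return cv2.projectPoints(q,np.zeros(3),np.zeros(3),c['K'],c['D'])[0][:,0]
E
python3 - <<'E'
from h import *
for n in('top','side','wrist'): snap(n,n+'0')
s=env.state(); print(s, env.tcp_to_grasp)
E
```

```text
{'t': 0.15, 'joints': array([ 1.11339000e+00,  4.91402381e-01,  1.55933140e+00,  2.85186217e-06,
        1.09169840e+00, -1.05595700e-01]), 'qvel': array([-9.55759398e-04, -9.95928721e-04, -2.88114925e-04,  1.07617384e-03,
        5.12803282e-04, -7.53880400e-05]), 'tau': array([ 1.50608841e-03, -6.12900066e+01, -2.58283728e+01,  6.92699058e-02,
        4.72174119e-02, -4.45287174e-05]), 'eef_pos': array([215.26600521, 586.55870198, 214.20005694]), 'tcp_rot': array([-3.14075807e+00, -9.10011175e-05,  2.78978067e+00]), 'ft_force': array([-0.79520631, -0.54291865,  0.29608694]), 'moment': array([ 0.0154215 , -0.01248414,  0.02117027]), 'grip_force': 0.0, 'opening': 1.0034391594163268} 18.8
```

View pics/top0.png

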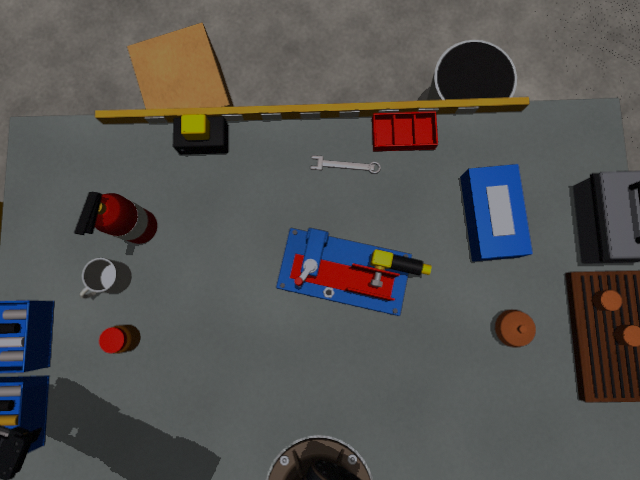

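View pics/side0.png

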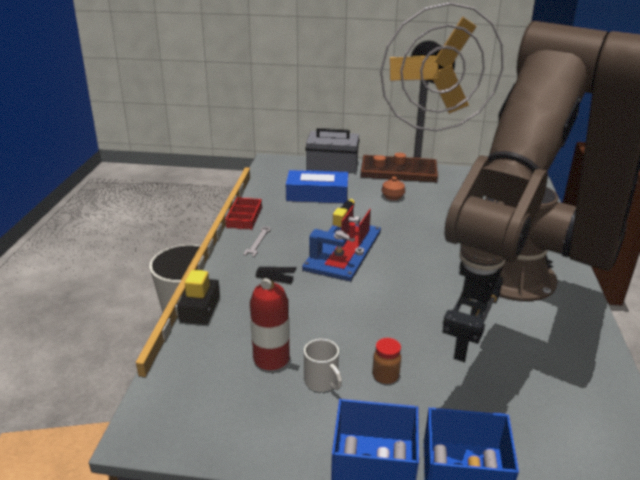

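The top view shows the clamp at about (345,272), with the knob near (300,280) and the bolt near (377,280). The side view shows the same layout, and the route to the clamp is clear. Next I'll enlarge the clamp.

```bash
python3 - <<'E'
from h import *
im=cv2.imread('pics/top0.png'); c=cv2.resize(im[220:325,270:410],None,fx=5.6,fy=5.6,interpolation=cv2.INTER_CUBIC); cv2.imwrite('pics/c1.png',c)
E
```

```text
(no output)
```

View pics/c1.png

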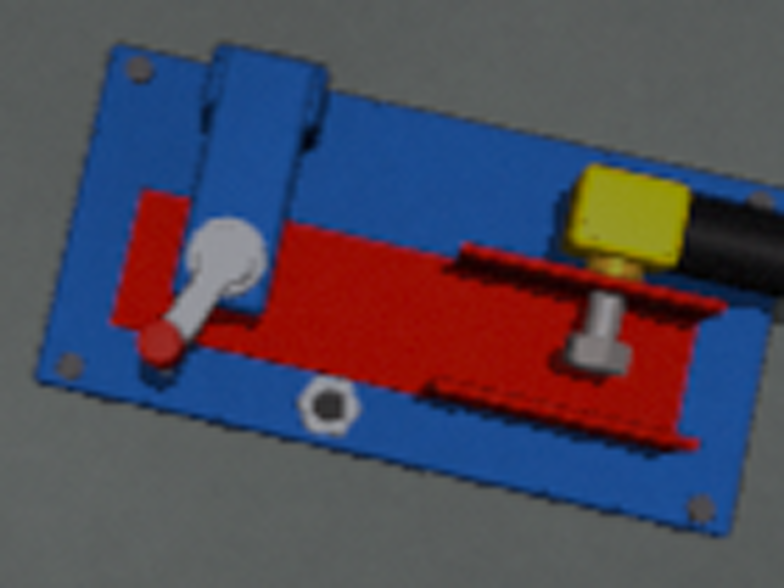

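The crop shows:
- base corners at (115,45), (38,380) and (730,535)
- crank hub at (227,255)
- knob top at (160,342)
- bolt head at (598,350)
- walls' top edges from (465,248) to (725,305), and from (432,382) to (697,443)

```bash
python3 - <<'E'
from h import *
def r(u,v,z): return ray('top0',(270+u/5.6-.4,220+v/5.6-.4),z)
A,B,C=r(115,45,20),r(38,380,20),r(730,535,20)
print(A,B,C,np.linalg.norm(A-B),np.linalg.norm(B-C))
yd=(B-C)/np.linalg.norm(B-C); yaw=np.arctan2(-yd[0],yd[1]); xd=np.array([np.cos(yaw),np.sin(yaw),0]); print('yaw',yaw)
# origin: B = O -65 xd +155 yd ; C= O-65xd-155yd ; A=O+90xd+155yd
O=((B+65*xd-155*yd)+(C+65*xd+155*yd)+(A-90*xd-155*yd))/3; O[2]=0;print('O',O)
def loc(p): return (p-O)@xd,(p-O)@yd
for n,u,v,z in [('hub',227,255,113),('knob',160,342,159),('bolt',598,350,72),('w1',465,248,98),('w2',725,305,98),('w3',432,382,98),('w4',697,443,98)]:
    p=r(u,v,z); print(n,p.round(1),np.round(loc(p),1))
E
```

```text
[626.93177979  55.43991914  20.        ] [478.98560496  91.46744598  20.        ] [ 405.63274345 -206.4895036    20.        ] 152.26967306865222 306.8533625363122
yaw -0.24138590824118097
O [504.44596738 -73.21675368   0.        ]
hub [523.    5.5 113. ] [-0.8 80.9]
knob [485.8  31.  159. ] [-43.1  96.7]
bolt [ 483.5 -147.2   72. ] [ -2.7 -76.8]
w1 [524.9 -91.6  98. ] [ 24.3 -13. ]
w2 [ 499.1 -196.3   98. ] [  24.2 -120.8]
w3 [470.7 -76.3  98. ] [-32.  -11.1]
w4 [ 443.8 -182.2   98. ] [ -32.9 -120.3]
```

>>> step_arm([
  [[-445,-428,0,-6.2,0],[-445,-428,0,-6.2,0],[-445,-428,0,-6.2,0],[-445,-428,0,-6.2,0],[-445,-428,0,-6.2,0],[-445,-428,0,-6.2,0],[-445,-428,0,-6.2,0],[-445,-428,0,-6.2,0]],
])

```text
t: 0.82
eef_pos: [361.6, 285.2, 214.7]
tcp_rot: [3.141, 0.0, 2.898]
ft_force: [1.2, 0.4, 1.2]
opening: 0.522
grip_force: 0.0
```

>>> step_arm([
  [[-181,-217,0,0,0],[-181,-217,0,0,0],[-181,-217,0,0,0],[-181,-217,0,0,0],[-181,-217,0,0,0],[-181,-217,0,0,0],[-181,-217,0,0,0],[-181,-217,0,0,0]],
])

```text
t: 1.48
eef_pos: [486.8, 28.4, 214.4]
tcp_rot: [-3.141, 0.001, 2.894]
ft_force: [-0.6, 1.3, -0.0]
opening: 0.499
grip_force: 0.0
```

```bash
python3 - <<'E'
from h import *
print(env.state()['eef_pos'],env.state()['tcp_rot']); snap('wrist','w1'); snap('side','s1')
im=cv2.imread('pics/s1.png'); cv2.imwrite('pics/s1c.png',np.hstack([cv2.resize(im[195:285,290:390],(600,540),interpolation=cv2.INTER_CUBIC)]))
E
```

```text
[486.77570425  28.44019231 214.40037909] [-3.14114183e+00  1.07048134e-03  2.89403738e+00]
```

View pics/w1.png

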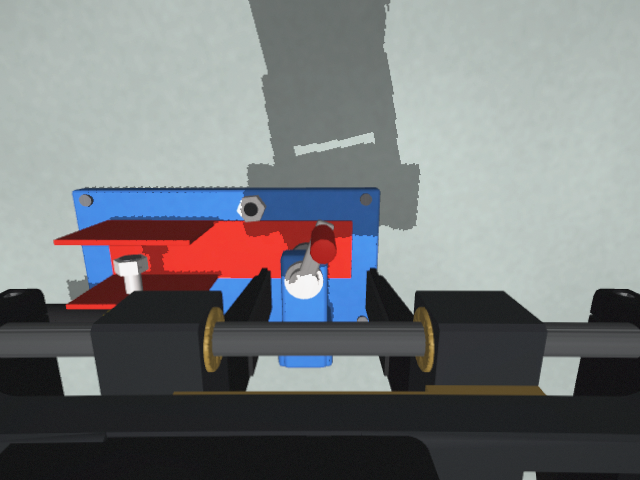

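View pics/s1c.png

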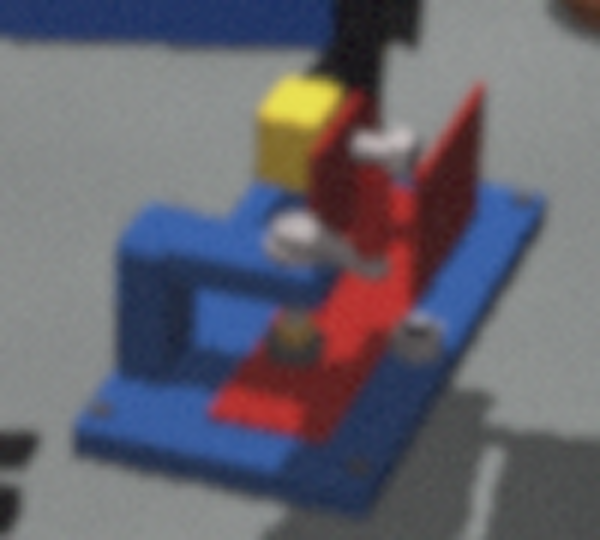

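The wrist view shows the knob at (322,240), the hub at (304,281) and the bolt head at (131,266). The side crop shows the pad disc centred at about (297,342), with its lower edge near y=368. Next I'll compare these with projections.

```bash
python3 - <<'E'
from h import *
O=np.array([504.4,-73.2,0]);yaw=-.241;xd=np.array([np.cos(yaw),np.sin(yaw),0]);yd=np.array([-xd[1],xd[0],0])
H=O+80*yd
print('hub',proj('w1',H+[0,0,113]),'knob',proj('w1',[[485.8,31,114],[485.8,31,159]]))
for n,u,v,z in [('hub113',304,281,113),('knobtop',323,247,159),('nut',251,209,32),('b1',380,188,20),('b2',75,190,20),('bolt',131,266,76),('boltfacecentre',126,268,70)]:
    p=ray('w1',(u,v),z);print(n,p.round(1),((p-O)@xd).round(1),((p-O)@yd).round(1))
# pad in the side crop: silhouette lower/upper rows for bottom height h
for h in (25,30,34,38,42):
    a=np.linspace(0,2*np.pi,60);c=np.c_[16*np.cos(a),16*np.sin(a),0*a]
    f=lambda z:(proj('s1',H+c+[0,0,z])-[290,195]+.5)*6-.5
    b=f(h);t=f(h+9);print(h,'bottom row',b[:,1].max().round(),'top row',t[:,1].min().round(),'u',b[:,0].min().round(),b[:,0].max().round())
print('base corners',((proj('s1',[O-65*xd+155*yd+[0,0,20],O+90*xd+155*yd+[0,0,20],O-65*xd-155*yd+[0,0,20]])-[290,195]+.5)*6).round())
im=cv2.imread('pics/s1.png')[195:285,290:390]
print(im[50:66,46:53].mean(1).round())
E
```

```text
hub [[297.88689695 287.92675848]] knob [[318.40906705 236.47359592]
 [318.44403299 254.1113693 ]]
hub113 [518.9  10.8 113. ] -5.9 85.0
knobtop [481.8  35.  159. ] -47.7 99.7
nut [463.5 -31.7  32. ] -49.6 30.5
b1 [476.3  97.1  20. ] -68.0 158.7
b2 [ 404.2 -198.3   20. ] -67.4 -145.4
bolt [ 481.  -140.5   76. ] -6.6 -70.9
boltfacecentre [ 483.  -149.3   70. ] -2.6 -79.0
25 bottom row 392.0 top row 343.0 u 253.0 317.0
30 bottom row 384.0 top row 334.0 u 253.0 317.0
34 bottom row 377.0 top row 328.0 u 254.0 318.0
38 bottom row 370.0 top row 321.0 u 254.0 318.0
42 bottom row 363.0 top row 314.0 u 254.0 318.0
base corners [[361. 490.]
 [ 62. 423.]
 [540. 193.]]
[[ 84.  56.  53.]
 [ 83.  64.  78.]
 [ 77.  72. 101.]
 [ 70.  77. 109.]
 [ 63.  80. 107.]
 [ 55.  77.  99.]
 [ 51.  70.  87.]
 [ 51.  63.  74.]
 [ 53.  56.  63.]
 [ 52.  50.  59.]
 [ 46.  44.  69.]
 [ 40.  38.  83.]
 [ 35.  35.  93.]
 [ 33.  33.  96.]
 [ 35.  35.  98.]
 [ 37.  37. 104.]]
```

>>> step_arm([
  [[5,4,40,0,0],[5,4,75,0,0],[5,4,96,0,0],[5,4,96,0,-1],[5,4,96,0,-1],[5,4,96,0,-1],[5,4,96,0,-1],[5,4,96,0,-1]],
])

```text
t: 2.25
eef_pos: [481.2, 37.8, 120.0]
tcp_rot: [3.142, 0.002, 2.899]
ft_force: [-1.1, -4.2, 3.8]
opening: 0.205
grip_force: 2.1
```

>>> step_arm([
  [[0,0,0,0,-1],[0,0,0,0,-1],[0,0,0,0,-1],[0,0,0,0,-1]],
])

```text
t: 2.58
eef_pos: [481.2, 37.8, 119.8]
tcp_rot: [3.141, 0.002, 2.898]
ft_force: [-1.8, -3.2, 9.2]
opening: 0.185
grip_force: 30.0
```

```bash
python3 - <<'E'
from h import *
snap('wrist','w2');print({k:np.round(v,2) for k,v in env.state().items() if k in('eef_pos','ft_force','moment','opening','grip_force','t')})
E
```

```text
{'t': np.float64(2.63), 'eef_pos': array([481.2 ,  37.74, 119.86]), 'ft_force': array([-1.58, -1.55,  8.73]), 'moment': array([-0.44,  0.32, -0.03]), 'grip_force': np.float64(30.0), 'opening': np.float64(0.18)}
```

View pics/w2.png

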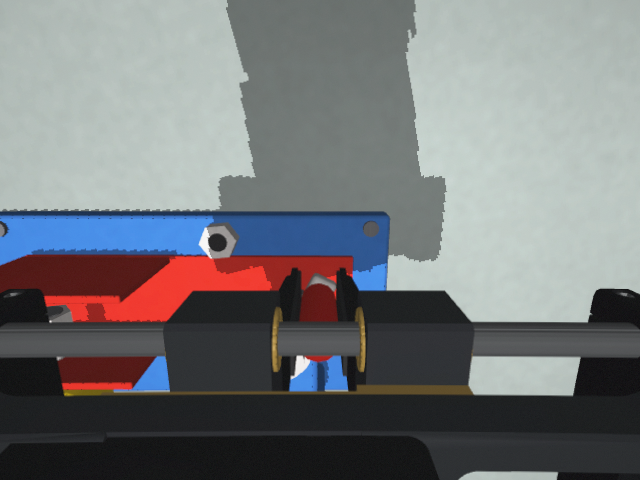

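```bash
cat >> h.py <<'E'
def tab(p0,step,n,r=45):
    a=np.radians(p0-step*np.arange(1,n+1));b=np.radians(p0)
    print(np.c_[-r*(np.cos(a)-np.cos(b)),r*(np.sin(a)-np.sin(b))].round(1).tolist())
def st():
    s=env.state();O=np.array([504.4,-73.2,0]);xd=np.array([.9711,-.2387,0]);yd=np.array([.2387,.9711,0])
    p=s['eef_pos'];f=s['ft_force'];print(s['t'],'loc',((p-O)@xd).round(1),((p-O)@yd).round(1),p[2].round(1),'F loc',(f@xd).round(1),(f@yd).round(1),f[2].round(1),'op',s['opening'].round(3),s['grip_force'].round(1))
E
python3 -c "
from h import *
st();tab(156,14,8)"
```

```text
Traceback (most recent call last):
  File "h.py", line 18, in st
    p=s['eef_pos'];f=s['ft_force'];print(s['t'],'loc',((p-O)@xd).round(1),((p-O)@yd).round(1),p[2].round(1),'F loc',(f@xd).round(1),(f@yd).round(1),f[2].round(1),'op',s['opening'].round(3),s['grip_force'].round(1))
                                                                                                                                                                       ^^^^^^^^^^^^^^^^^^
AttributeError: 'float' object has no attribute 'round'
```

```bash
sed -i "s/s\['opening'\].round(3),s\['grip_force'\].round(1)/round(float(s['opening']),3),s['grip_force']/" h.py
python3 -c "
from h import *
st();tab(156,14,8)"
```

```text
2.6333 loc -49.0 102.2 119.9 F loc -1.2 -1.9 8.7 op 0.182 30.00351995229721
[[-5.6, 9.4], [-13.4, 17.2], [-22.8, 22.8], [-33.3, 26.0], [-44.2, 26.6], [-55.0, 24.5], [-65.0, 19.9], [-73.5, 13.0]]
```

>>> step_arm([
  [[-5.6,9.4,-1,0,-1],[-13.4,17.2,-1,0,-1],[-22.8,22.8,-1,0,-1],[-33.3,26,-1,0,-1],[-33.3,26,-1,0,-1]],
])

```text
t: 3.05
eef_pos: [520.6, 53.4, 120.0]
tcp_rot: [-3.139, 0.001, 2.899]
ft_force: [1.1, -16.2, -0.9]
opening: 0.179
grip_force: 30.0
```

```bash
python3 -c "
from h import *
st();tab(100,14,8)"
```

```text
3.05 loc -14.4 126.8 120.0 F loc 4.9 -15.4 -0.9 op 0.179 30.004114508628845
[[-11.0, 0.6], [-21.7, -1.5], [-31.7, -6.2], [-40.2, -13.1], [-46.8, -21.8], [-51.1, -31.9], [-52.8, -42.7], [-51.8, -53.7]]
```

>>> step_arm([
  [[-11,-1,-1,0,-1],[-21.7,-3.1,-1,0,-1],[-31.7,-7.8,-1,0,-1],[-40.2,-14.7,-1,0,-1],[-46.8,-23.4,-1,0,-1],[-51.1,-33.5,-1,0,-1],[-52.8,-44.3,-1,0,-1],[-52.8,-44.3,-1,0,-1]],
])

```text
t: 3.72
eef_pos: [559.2, -1.5, 120.3]
tcp_rot: [3.142, -0.002, 2.897]
ft_force: [-2.2, -3.5, -8.2]
opening: 0.187
grip_force: 30.0
```

```bash
python3 -c "
from h import *
st();tab(2,14,8)"
```

```text
3.7167 loc 36.1 82.7 120.3 F loc -1.3 -3.9 -8.2 op 0.187 29.99750554561615
[[1.0, -10.9], [4.5, -21.3], [10.5, -30.5], [18.5, -38.0], [28.1, -43.3], [38.7, -46.1], [49.7, -46.3], [60.4, -43.9]]
```

>>> step_arm([
  [[1,-10.9,0.5,0,-1],[4.5,-21.3,0.5,0,-1],[10.5,-30.5,0.5,0,-1],[18.5,-38,0.5,0,-1],[28.1,-43.3,0.5,0,-1],[38.7,-46.1,0.5,0,-1],[49.7,-46.3,0.5,0,-1],[49.7,-46.3,0.5,0,-1]],
])

```text
t: 4.38
eef_pos: [499.1, -33.5, 120.3]
tcp_rot: [-3.141, -0.0, 2.898]
ft_force: [-5.7, -2.5, -5.5]
opening: 0.185
grip_force: 30.0
```

```bash
python3 -c "
from h import *
st();tab(-96,14,8)"
```

```text
4.3833 loc -14.6 37.3 120.3 F loc -4.9 -3.8 -5.5 op 0.185 29.998090267181396
[[10.7, 2.5], [20.5, 7.4], [28.7, 14.6], [35.0, 23.6], [39.0, 33.9], [40.3, 44.8], [39.0, 55.6], [35.0, 65.9]]
```

>>> step_arm([
  [[10.7,2.5,0.5,0,-1],[20.5,7.4,0.5,0,-1],[28.7,14.6,0.5,0,-1],[35,23.6,0.5,0,-1],[39,33.9,0.5,0,-1],[40.3,44.8,0.5,0,-1],[39,55.6,0.5,0,-1],[35,65.9,0.5,0,-1]],
])

```text
t: 5.05
eef_pos: [482.3, 39.1, 120.1]
tcp_rot: [-3.141, -0.0, 2.899]
ft_force: [0.5, -8.8, -1.8]
opening: 0.184
grip_force: 30.0
```

```bash
python3 -c "
from h import *
st();tab(-208,12,5)
snap('side','s2');im=cv2.imread('pics/s2.png'); cv2.imwrite('pics/s2c.png',cv2.resize(im[195:285,290:390],(600,540),interpolation=cv2.INTER_CUBIC))"
```

```text
5.05 loc -48.3 103.8 120.1 F loc 2.6 -8.4 -1.8 op 0.184 29.9996879696846
[[-5.3, 7.8], [-12.0, 14.3], [-20.0, 19.3], [-28.8, 22.5], [-38.2, 23.8]]
```

View pics/s2c.png

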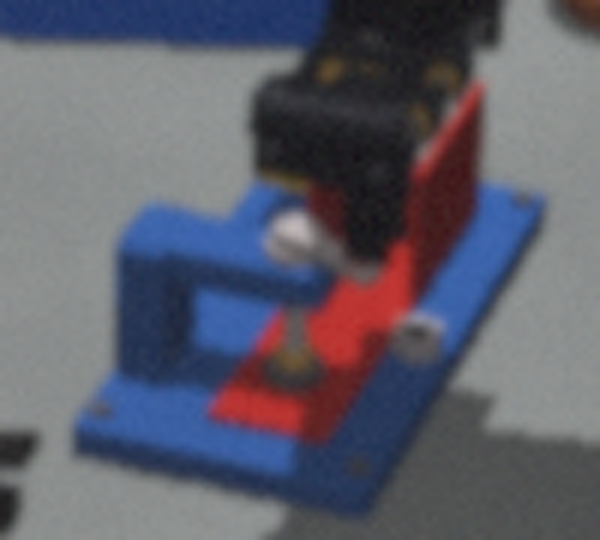

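The pad has moved down from about y=366 to about y=393 in the crop, close to 15 mm. That means the crank started near 0, and the pad now sits at the foot. I'll turn about 60° more.

>>> step_arm([
  [[-5.3,7.3,0,0,-1],[-12,13.5,0,0,-1],[-20,18.3,0,0,-1],[-28.8,21.5,0,0,-1],[-38.2,22.8,0,0,-1],[-38.2,22.8,0,0,-1],[-38.2,22.8,0,0,-1]],
])

```text
t: 5.68
eef_pos: [526.0, 52.0, 120.1]
tcp_rot: [3.14, 0.002, 2.898]
ft_force: [3.0, 5.2, 0.5]
opening: 0.184
grip_force: 30.0
```

```bash
python3 -c "
from h import *
st();snap('side','s3')
a=cv2.imread('pics/s1.png');b=cv2.imread('pics/s2.png');c=cv2.imread('pics/s3.png')
f=lambda x:x[245:262,334:343].mean((1,2)).round().tolist()
print(f(a));print(f(b));print(f(c))"
```

```text
5.6833 loc -8.9 126.7 120.1 F loc 1.7 5.8 0.5 op 0.184 30.000100135803223
[68.0, 80.0, 88.0, 88.0, 84.0, 76.0, 68.0, 62.0, 57.0, 54.0, 53.0, 54.0, 55.0, 54.0, 57.0, 61.0, 69.0]
[70.0, 84.0, 91.0, 96.0, 96.0, 95.0, 94.0, 90.0, 84.0, 77.0, 71.0, 65.0, 58.0, 54.0, 55.0, 61.0, 70.0]
[71.0, 83.0, 92.0, 96.0, 95.0, 94.0, 89.0, 84.0, 80.0, 76.0, 71.0, 65.0, 58.0, 54.0, 55.0, 56.0, 55.0]
```

>>> step_arm([
  [[0,0,0,0,0],[0,0,0,0,0],[0,0,0,0,0],[0,0,0,0,0],[0,0,-40,0,0],[0,0,-80,0,0],[0,0,-80,0,0],[0,0,-80,0,0]],
])

```text
t: 6.4
eef_pos: [525.5, 51.6, 201.5]
tcp_rot: [3.141, 0.004, 2.898]
ft_force: [0.7, -0.2, 0.0]
opening: 0.497
grip_force: 0.0
```

>>> step_arm([
  [[-3,-203,0,0,0],[-3,-203,0,0,0],[-3,-203,0,0,0],[-3,-203,0,0,0],[-3,-203,0,0,0],[-3,-203,0,0,0],[-3,-203,0,0,0],[-3,-203,0,0,0]],
])

```text
t: 7.07
eef_pos: [478.5, -145.6, 198.8]
tcp_rot: [3.141, -0.002, 2.897]
ft_force: [0.6, 0.2, -0.7]
opening: 0.498
grip_force: 0.0
```

```bash
python3 -c "
from h import *
st();im=snap('wrist','w3');snap('side','s4');print(env.state()['tcp_rot'])"
```

```text
7.0667 loc -7.9 -76.5 198.8 F loc 0.6 0.3 -0.7 op 0.498 0.0
[ 3.14122747e+00 -8.97948719e-04  2.89927814e+00]
```

View pics/w3.png

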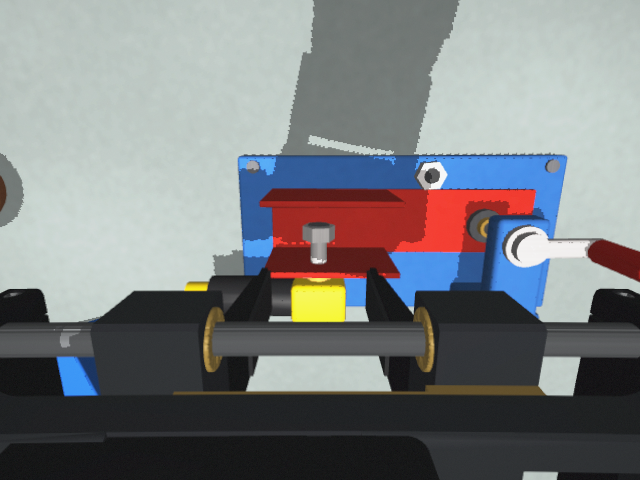

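The wrist view shows the wall tops running from (260,206) to (404,204) and from (265,277) to (400,277). The bolt head is at (319,233), and the knob is away to the right. The pad sits on the foot and the nut is undisturbed.

```bash
python3 - <<'E'
from h import *
O=np.array([504.4,-73.2,0]);xd=np.array([.9711,-.2387,0]);yd=np.array([.2387,.9711,0])
c=np.load('pics/w3.npz');print('cam',-(c['E'][:3,:3].T@c['E'][:3,3]))
for n,u,v,z in [('w-x L',260,206,98),('w-x R',404,204,98),('w+x L',265,277,98),('w+x R',400,277,98),('head top',319,224,82),('head low',319,243,82),('headL',303,233,72),('headR',335,233,72),('foot L',272,208,25),('foot R',535,190,25),('nut',432,176,32)]:
    p=ray('w3',(u,v),z);print(n,((p-O)@xd).round(1),((p-O)@yd).round(1))
im=cv2.imread('pics/w3.png');cv2.imwrite('pics/w3c.png',cv2.resize(im[180:300,240:420],(800,533),interpolation=cv2.INTER_CUBIC))
E
```

```text
cam [ 408.62441795 -126.25199206  369.0197024 ]
w-x L -33.5 -118.2
w-x R -34.7 -9.6
w+x L 23.5 -116.7
w+x R 23.9 -9.4
head top -15.9 -73.6
head low 0.1 -73.7
headL -5.9 -87.1
headR -5.8 -60.1
foot L -18.9 -118.5
foot R -35.1 130.0
nut -49.4 30.3
```

View pics/w3c.png

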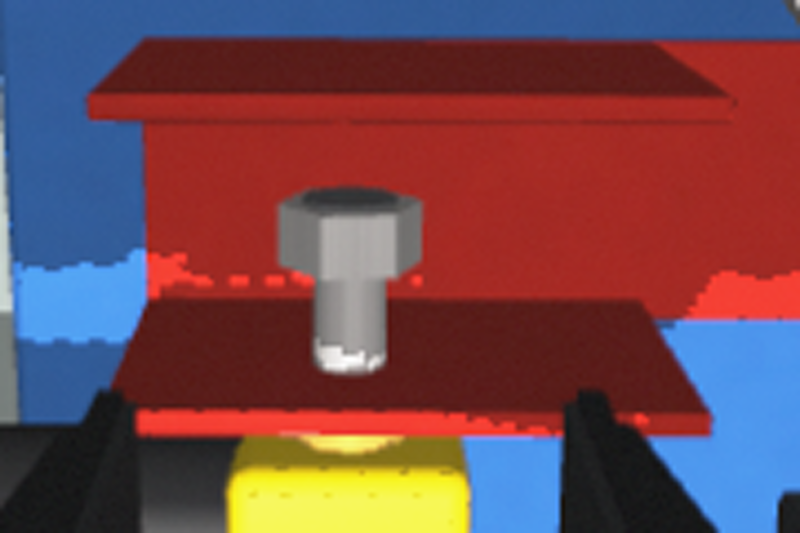

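```bash
python3 - <<'E'
from h import *
O=np.array([504.4,-73.2,0]);xd=np.array([.9711,-.2387,0]);yd=np.array([.2387,.9711,0])
for n,u,v,z in [('-x inner',90,120,98),('-x inner R',735,121,98),('+x inner',140,409,98),('+x innerR',706,411,98),('head -x edge',350,213,83),('head +x edge',350,277,83),('headL',278,240,72),('headR',422,240,72),('head flat L',318,240,83),('flat R',388,240,83)]:
    p=ray('w3',(240+u/4.444-.4,180+v/4.444-.4),z);print(n,((p-O)@xd).round(1),((p-O)@yd).round(1))
E
```

```text
-x inner -33.0 -118.3
-x inner R -32.5 -8.8
+x inner 19.0 -111.7
+x innerR 19.7 -10.9
head -x edge -13.2 -74.2
head +x edge -1.1 -74.2
headL -5.4 -87.9
headR -5.3 -60.5
head flat L -8.1 -80.0
flat R -8.1 -67.2
```

>>> step_arm([
  [[-1,2,40,0,0],[-1,2,80,0,0],[-1,2,80,0,0],[-1,2,80,0,0],[-1,2,80,0,0],[-1,2,80,0,0]],
])

```text
t: 7.67
eef_pos: [481.4, -144.3, 121.6]
tcp_rot: [-3.141, 0.003, 2.899]
ft_force: [0.6, -0.3, -0.2]
opening: 0.5
grip_force: 0.0
```

```bash
python3 -c "
from h import *
st();im=snap('wrist','w4');cv2.imwrite('pics/w4c.png',cv2.resize(im[180:400,200:460],(800,677),interpolation=cv2.INTER_CUBIC)[:600])"
```

```text
7.6667 loc -5.4 -74.5 121.6 F loc 0.7 -0.1 -0.2 op 0.5 0.0
```

View pics/w4c.png

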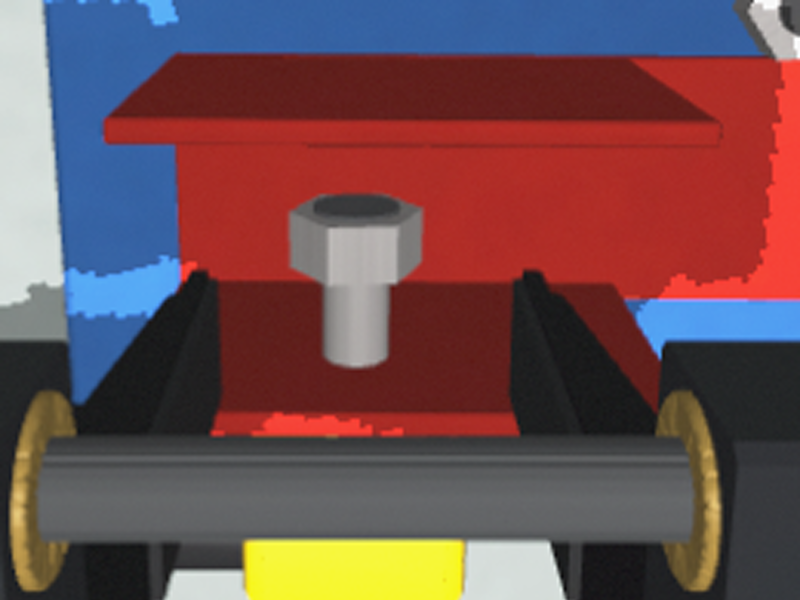

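```bash
python3 - <<'E'
from h import *
O=np.array([504.4,-73.2,0]);xd=np.array([.9711,-.2387,0]);yd=np.array([.2387,.9711,0])
for n,u,v,z in [('-x inner',105,143,98),('+x inner',215,411,98),('head -x edge',360,226,83),('head +x edge',360,283,83),('headL',290,250,71),('headR',422,245,71),('flat L',325,255,83),('flat R',402,250,83),('fing',220,290,121),('finR',512,290,121)]:
    p=ray('w4',(200+u/3.077-.4,180+v/3.077-.4),z);print(n,((p-O)@xd).round(1),((p-O)@yd).round(1))
E
```

```text
-x inner -33.2 -118.6
+x inner 19.1 -100.9
head -x edge -12.9 -73.4
head +x edge -1.1 -73.4
headL -3.9 -88.0
headR -5.0 -60.6
flat L -6.9 -80.3
flat R -7.9 -65.1
fing -14.0 -96.0
finR -14.0 -48.5
```

>>> step_arm([
  [[1,-1.5,10,0,0],[1,-1.5,30,0,0],[1,-1.5,50,0,0],[1,-1.5,64,0,0],[1,-1.5,70,0,0],[1,-1.5,70,0,0],[1,-1.5,70,0,0],[1,-1.5,70,0,0]],
])

```text
t: 8.38
eef_pos: [479.6, -145.7, 50.8]
tcp_rot: [-3.141, 0.002, 2.898]
ft_force: [-0.1, -0.2, 0.2]
opening: 0.504
grip_force: 0.0
```

```bash
python3 -c "
from h import *
st()
for i in range(110): env.read_camera('side')
im=snap('wrist','w5');st()"
```

```text
8.3833 loc -6.8 -76.4 50.8 F loc -0.0 -0.2 0.2 op 0.504 0.0
13.9333 loc -7.4 -76.3 49.6 F loc 1.2 0.1 0.7 op 0.503 0.0
```

>>> step_arm([
  [[0,0,0,0,0],[0,0,0,0,0],[0,0,0,0,0],[0,0,0,0,0],[0,0,0,0,0],[0,0,0,0,0],[0,0,0,0,0],[0,0,0,0,0]],
])

```text
t: 14.6
eef_pos: [479.0, -145.5, 49.6]
tcp_rot: [3.142, 0.0, 2.898]
ft_force: [-0.7, 0.4, 0.5]
opening: 0.5
grip_force: 0.0
```

>>> step_arm([
  [[0,0,0,0,0],[0,0,0,0,0],[0,0,0,0,0],[0,0,0,0,0],[0,0,0,0,0],[0,0,0,0,0],[0,0,0,0,0],[0,0,0,0,0]],
])

```text
t: 15.27
eef_pos: [479.0, -145.5, 49.6]
tcp_rot: [3.142, 0.0, 2.898]
ft_force: [0.3, -0.3, -0.2]
opening: 0.496
grip_force: 0.0
```

>>> step_arm([
  [[0,0,0,0,0],[0,0,0,0,0],[0,0,0,0,0],[0,0,0,0,0],[0,0,0,0,0],[0,0,0,0,0],[0,0,0,0,0],[0,0,0,0,0]],
])

```text
t: 15.93
eef_pos: [479.0, -145.5, 49.6]
tcp_rot: [3.142, 0.0, 2.898]
ft_force: [0.2, 0.3, -0.5]
opening: 0.501
grip_force: 0.0
```

>>> step_arm([
  [[0,0,0,0,0],[0,0,0,0,0],[0,0,0,0,0],[0,0,0,0,0],[0,0,0,0,0],[0,0,0,0,0],[0,0,0,0,0],[0,0,0,0,0]],
])

```text
t: 16.6
eef_pos: [479.0, -145.5, 49.6]
tcp_rot: [3.141, -0.0, 2.898]
ft_force: [0.3, -0.1, 0.3]
opening: 0.5
grip_force: 0.0
```

>>> step_arm([
  [[0,0,0,0,0],[0,0,0,0,0],[0,0,0,0,0],[0,0,0,0,0],[0,0,0,0,0],[0,0,0,0,0],[0,0,0,0,0],[0,0,0,0,0]],
])

```text
t: 17.27
eef_pos: [479.0, -145.5, 49.6]
tcp_rot: [3.142, 0.0, 2.898]
ft_force: [-0.3, -0.0, 0.3]
opening: 0.502
grip_force: 0.0
```

>>> step_arm([
  [[0,0,0,0,0],[0,0,0,0,0],[0,0,0,0,0],[0,0,0,0,0],[0,0,0,0,0],[0,0,0,0,0],[0,0,0,0,0],[0,0,0,0,0]],
])

```text
t: 17.93
eef_pos: [479.0, -145.5, 49.6]
tcp_rot: [3.142, 0.0, 2.898]
ft_force: [0.2, 0.4, -0.6]
opening: 0.499
grip_force: 0.0
```

>>> step_arm([
  [[0,0,0,0,0],[0,0,0,0,0],[0,0,0,0,0],[0,0,0,0,0],[0,0,0,0,0],[0,0,0,0,0],[0,0,0,0,0],[0,0,0,0,0]],
])

```text
t: 18.6
eef_pos: [479.0, -145.5, 49.6]
tcp_rot: [3.141, -0.0, 2.898]
ft_force: [-0.1, -0.2, 0.4]
opening: 0.5
grip_force: 0.0
```

```bash
python3 -c "
from h import *
st()
im=snap('wrist','w6');a=cv2.imread('pics/w5.png')
f=lambda x:cv2.resize(x[180:340,250:390],(400,457),interpolation=cv2.INTER_CUBIC)
cv2.imwrite('pics/w6c.png',np.hstack([f(a),f(im)]))"
```

```text
18.6 loc -7.4 -76.3 49.6 F loc -0.1 -0.3 0.4 op 0.5 0.0
```

View pics/w6c.png

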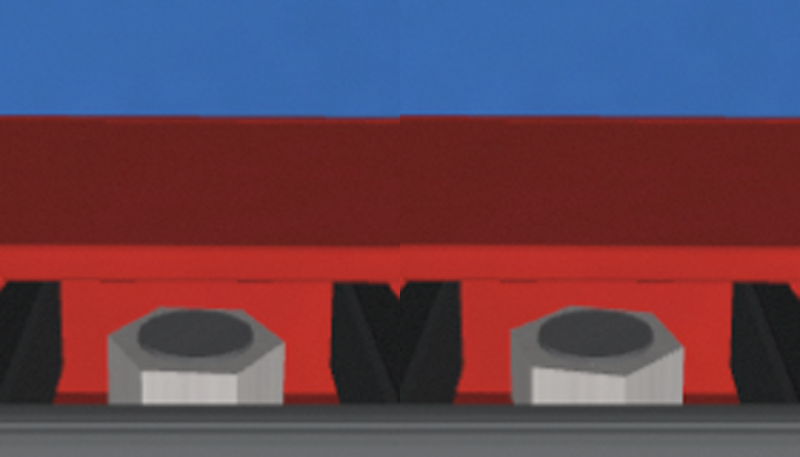

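The fingers sit evenly about the head, 62 to 331 against 108 to 284 in the left half. The head is turning towards having its flats face the fingers, so I'll wait a little longer and then close.

That was my 11th picture, one over the limit of 10. I'll view no more and check the rest by numbers.

>>> step_arm([
  [[0,0,0,0,0],[0,0,0,0,0],[0,0,0,0,0],[0,0,0,0,0],[0,0,0,0,0],[0,0,0,0,0],[0,0,0,0,0],[0,0,0,0,0]],
])

```text
t: 19.32
eef_pos: [479.0, -145.5, 49.6]
tcp_rot: [3.142, 0.0, 2.898]
ft_force: [0.5, 0.9, 0.3]
opening: 0.498
grip_force: 0.0
```

>>> step_arm([
  [[0,0,0,0,0],[0,0,0,0,0],[0,0,0,0,0],[0,0,0,0,0],[0,0,0,0,0],[0,0,0,0,0],[0,0,0,0,0],[0,0,0,0,0]],
])

```text
t: 19.98
eef_pos: [479.0, -145.5, 49.6]
tcp_rot: [3.141, -0.0, 2.898]
ft_force: [-0.0, 0.7, -0.4]
opening: 0.497
grip_force: 0.0
```

>>> step_arm([
  [[0,0,0,0,0],[0,0,0,0,0],[0,0,0,0,0],[0,0,0,0,0],[0,0,0,0,0],[0,0,0,0,0],[0,0,0,0,0],[0,0,0,0,0]],
])

```text
t: 20.65
eef_pos: [479.0, -145.5, 49.6]
tcp_rot: [3.142, 0.0, 2.898]
ft_force: [0.2, -0.2, -0.4]
opening: 0.497
grip_force: 0.0
```

>>> step_arm([
  [[0,0,0,0,0],[0,0,0,0,0],[0,0,0,0,0],[0,0,0,0,0],[0,0,0,0,0],[0,0,0,0,0],[0,0,0,0,0],[0,0,0,0,0]],
])

```text
t: 21.32
eef_pos: [479.0, -145.5, 49.6]
tcp_rot: [3.142, 0.0, 2.898]
ft_force: [-0.0, -0.4, 0.4]
opening: 0.5
grip_force: 0.0
```

>>> step_arm([
  [[0,0,0,0,0],[0,0,0,0,0],[0,0,0,0,0],[0,0,0,0,0],[0,0,0,0,0],[0,0,0,0,0],[0,0,0,0,0],[0,0,0,0,0]],
])

```text
t: 21.98
eef_pos: [479.0, -145.5, 49.6]
tcp_rot: [3.142, 0.0, 2.898]
ft_force: [1.2, -0.1, -0.2]
opening: 0.5
grip_force: 0.0
```

>>> step_arm([
  [[0,0,0,0,0],[0,0,0,0,0],[0,0,0,0,0],[0,0,0,0,0],[0,0,0,0,0],[0,0,0,0,0],[0,0,0,0,0],[0,0,0,0,0]],
])

```text
t: 22.65
eef_pos: [479.0, -145.5, 49.6]
tcp_rot: [3.142, 0.0, 2.898]
ft_force: [-0.5, -0.6, -0.1]
opening: 0.501
grip_force: 0.0
```

>>> step_arm([
  [[0,0,0,0,0],[0,0,0,0,0],[0,0,0,0,0],[0,0,0,0,0],[0,0,0,0,0],[0,0,0,0,0],[0,0,0,0,0],[0,0,0,0,0]],
])

```text
t: 23.32
eef_pos: [479.0, -145.5, 49.6]
tcp_rot: [3.142, 0.0, 2.898]
ft_force: [-0.5, -0.3, -0.1]
opening: 0.498
grip_force: 0.0
```

>>> step_arm([
  [[0,0,0,0,-1],[0,0,0,0,-1],[0,0,0,0,-1],[0,0,0,0,-1],[0,0,0,0,-1],[0,0,0,0,-1],[0,0,0,0,-1],[0,0,0,0,-1]],
])

```text
t: 23.98
eef_pos: [479.0, -145.6, 49.6]
tcp_rot: [3.142, -0.0, 2.898]
ft_force: [-1.5, -2.2, -0.6]
opening: 0.258
grip_force: 30.0
```

>>> step_arm([
  [[0,0,0,0,-1],[0,0,0,0,-1],[0,0,0,0,-1],[0,0,0,0,-1],[0,0,0,0,-1],[0,0,0,0,-1],[0,0,0,0,-1],[0,0,0,0,-1]],
])

```text
t: 24.65
eef_pos: [479.0, -145.6, 49.6]
tcp_rot: [-3.142, 0.0, 2.898]
ft_force: [-2.2, -5.0, 0.1]
opening: 0.255
grip_force: 30.0
```

```bash
python3 -c "
from h import *
st();a=snap('wrist','w7').astype(int)
for i in range(30): env.read_camera('side')
b=snap('wrist','w8').astype(int);st();print(env.state()['moment'])
c=cv2.imread('pics/w5.png').astype(int);d=cv2.imread('pics/w6.png').astype(int)
S=np.s_[285:322,285:352]
print('still diff',abs(a[S]-b[S]).mean(),(abs(a[S]-b[S])>40).sum(),'earlier',abs(c[S]-d[S]).mean(),(abs(c[S]-d[S])>40).sum())"
```

```text
24.65 loc -7.4 -76.4 49.6 F loc -0.9 -5.4 0.1 op 0.255 29.999114074744284
26.25 loc -7.4 -76.4 49.6 F loc -0.7 -4.9 -0.3 op 0.254 29.99912089202553
[-0.70124406  0.28355951 -0.00283128]
still diff 0.8475191609519968 0 earlier 6.2673120882076105 170
```

The opening reads 24.1 mm, so the fingers are across the flats. The grip is at 30 N, and the head did not move over 1.6 s. Handing in while still gripping.

```bash
python3 -c "
from cell import env
print(env.job_done())"
```

```text
the job is handed in; nothing more can be done
None
```

The job is handed in at about 26 s: the crank was turned about 7.4 rad (6.8 is firm), with the pad seen down on the foot, and the bolt head is still gripped across its flats at 30 N and has stopped turning; I viewed 11 pictures, one over the limit of 10.

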